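# Take the flange pile apart and put each piece on its own mount

### The job

The mixer flanges have been left piled on a heating-block insert. Take the pile apart: put each of the three flanges on the stud plate whose studs match its bolt holes, pushed right down so that it lies flat on the plate, and set the insert flat on the floor of its grey tray. Leave the glass beaker standing upright.

Things in the scene. Friction and masses are not known exactly. Their poses are not given: they have to be found in the camera images.
- flange_short_center (a point): Smallest aluminium flange, 46 mm (x) x 52 mm (y) x 16 mm thick, top of the pile; two 11 mm bolt holes on a diagonal, at (12, 15) and (-12, -15) mm in its x and y, and a 12 mm bore in the middle. The point is its centre, half-way up. It can be gripped across its 52 mm (along its y). z up; it looks the same after a half turn about z.
- flange_medium_center (a point): Middle aluminium flange, 84 mm (x) x 52 mm (y) x 16 mm thick, lying under the smallest; two 11 mm bolt holes on its long centre line, at x = +-31.5 mm, and a 16 mm bore in the middle. The point is its centre, half-way up. It can be gripped across its 52 mm (along its y). z up; it looks the same after a half turn about z.
- flange_long_center (a point): Longest aluminium flange, 116 mm (x) x 52 mm (y) x 16 mm thick, lying under the middle one, crosswise on the heat insert; four 11 mm bolt holes near the corners, at x = +-47, y = +-15.5 mm, and a 16 mm bore in the middle. The point is its centre, half-way up. It can be gripped across its 52 mm (along its y). z up; it looks the same after a half turn about z.
- insert_center (a point): Aluminium heating-block insert with six large round wells in its top, 66 mm (x) x 95 mm (y) x 30 mm high, about 0.55 kg; it is the foot of the pile, on the bench, with the flanges lying on it. The point is its centre, half-way up. Grip it across its 66 mm (along its x). It looks the same after a half turn about z.
- plate_4_seat (a point): Stud plate with four studs. Fixed dark steel slab 126 x 64 x 8 mm lying on the bench, carrying upright brass studs (7 mm diameter, rising 14 mm above its top face, the last 4 mm tapering) that pass through the holes of the matching flange. The point is the centre of its top face, 8 mm above the bench; x along its length, z up. Its studs: four, at x = +-47, y = +-15.5 mm.
- plate_2_seat (a point): Stud plate with two studs wide apart. Fixed dark steel slab 126 x 64 x 8 mm lying on the bench, carrying upright brass studs (7 mm diameter, rising 14 mm above its top face, the last 4 mm tapering) that pass through the holes of the matching flange. The point is the centre of its top face, 8 mm above the bench; x along its length, z up. Its studs: two, at x = +-31.5 mm, y = 0.
- plate_diag_seat (a point): Stud plate with two studs close together on a diagonal. Fixed dark steel slab 126 x 64 x 8 mm lying on the bench, carrying upright brass studs (7 mm diameter, rising 14 mm above its top face, the last 4 mm tapering) that pass through the holes of the matching flange. The point is the centre of its top face, 8 mm above the bench; x along its length, z up. Its studs: two, at (12, 15) and (-12, -15) mm in its x and y.
- tray_in (a point): Fixed shallow open grey tray for the insert, outside 88 mm (x) x 120 mm (y) x 12 mm high, inside 78 x 110 mm. The point is the centre of its inner floor, 5 mm above the bench; the rim stands 7 mm above that floor. Its long side is its y, z up.
- glass_beaker: Small clear glass beaker, 52 mm in diameter and 62 mm high, standing loose on the bench among the things; origin at the centre of its underside, z up. Not part of the job. (Tall fixed equipment stands close behind the things and to their right, also between them and the start pose of an arm at the right: carry things high and come down from above.)

How it is judged:
At the end, for the whole second after the job is handed in: Each flange lies over the studs of its own plate (centre within 6 mm sideways, at most 2.5 mm above fully down), the insert on the tray floor (within 12 mm of its centre, at most 3 mm up), all tilted under 0.08 rad and slower than 20 mm/s; the beaker is upright (tilt under 0.3 rad) (horizontal distance between flange_long_center and plate_4_seat below 0.006 m and z of flange_long_center in the frame of plate_4_seat below 0.0105 m and angle between each of flange_long_center, flange_medium_center, flange_short_center, insert_center's own z axis and vertical below 0.08 rad and horizontal distance between flange_medium_center and plate_2_seat below 0.006 m and z of flange_medium_center in the frame of plate_2_seat below 0.0105 m and horizontal distance between flange_short_center and plate_diag_seat below 0.006 m and z of flange_short_center in the frame of plate_diag_seat below 0.0105 m and horizontal distance between insert_center and tray_in below 0.012 m and z of insert_center in the frame of tray_in below 0.018 m and linear speed of each of flange_long, flange_medium, flange_short, insert below 0.02 m/s and angle between glass_beaker's own z axis and vertical below 0.3 rad); the robot touches nothing.
It fails at once if the glass beaker is knocked over (angle between glass_beaker's own z axis and vertical above 0.5 rad).
It also fails if it takes over 131 s, if anything falls off the work surface, if the arm or the gripper's body presses on something with over 40 N, if the wrist force passes 120 N, or if a joint passes its speed limit or range.

### The arm

A 6-joint arm with a two-finger parallel gripper is mounted at the origin on a cart in front of the work surface, level with it; the furniture and walls round the work are solid. World frame = base frame: x ahead of the robot, y to its left, z up, the work surface at z = 0. Lengths are in m, angles in rad, forces in N, time in s.
With the tool pointing down it reaches from about 0.375 to 0.975 m from the base axis. Payload 3.8 kg.
Tool frame: the origin (TCP) lies midway between the tips of the shut fingers; the grasp point (between the pads) lies 19 mm behind it (robot.pinch_z is the distance from the TCP to the grasp point, in m); z points along the fingers, y is the line along which they close (so a half turn about z gives the same grasp; the last joint's range is limited). The gripper opens to 85 mm and grips with 20 to 120 N. Pads are 22 mm wide; open, the fingers measure 114 mm over their backs; the gripper's body (76 mm by 85 mm) begins 54 mm behind the grasp point. The pads swing forward as they close: fully open they stand 13 mm farther back than shut.
Start: joints at [1.154, 0.264, 1.604, -0, 1.274, -0.037], TCP at [0.25, 0.627, 0.231] pointing down, gripper open.
Joint ranges: [-2.63, 2.63], [-0.94, 2.18], [0.31, 2.57], [-1.31, 4.45], [0, 2.66], [-2.55, 2.55]. Speed limits (rad/s): [2.57, 2.57, 3.14, 3.14, 3.14, 3.14].

### API

Orientations are given as a rotation vector (axis times angle).
In Python, from cell import robot, cams, job gives the robot as it stands. The module is installed in compiled form; this text tells all that it offers.
- The arm moves only by the tool servo_tool, never from a script. Its argument "motion" is one flat list of numbers, 5 for each row, row after row: the opening, from 0 (shut) to 1 (fully open), then the shift along the tool's x, y, z each as a share of 0.02 m, from -1 to 1, then the turn about the tool's z as a share of 0.1 rad, from -1 to 1. A call has 1 to 20 rows; each row shifts and turns the commanded pose from where the row before left it, along the tool's axes as they then stand; what a row does not reach is not made up. A row lasts 1/12 s, in which the tool goes at most 41.7 mm and 7.16 degrees, less where a joint would pass 70% of its speed; a pose out of reach is approached as far as the arm can. A call with a number of a shift or a turn outside -1 to 1 is refused whole. A call with a gripper value outside its range is refused whole. The fingers move at their own pace and stop on an object; "force" is the grip in N (left out, the last holds). Time passes only in rows, so rows that do not move let the fingers close. It gives the time, the measured TCP pose, the force, the opening and the grip force at its end, in the units of the state.
- robot.state(): the state, without advancing time (a new reading comes with each control period).
- cams.read_camera(name): name is "scene" or "top" or "wrist"; returns the picture (420x560x3 uint8, red, green, blue); there is no depth.
- cams.camera_params(name): a dict with "fx", "fy", "cx", "cy" (pixels), "eye" and "attitude" of the camera in the world. Camera axes: x right, y down, z forward; pixel columns grow to the right and rows downward; lengths in m; the calibration is good to about 2 mm. The wrist camera is an equidistant fisheye: a pixel r from the principal point sees the ray r / f radians off the axis. A picture is of the moment at which its call begins: read the wrist's pose just before it. camera_params takes no time and is no camera call; for the wrist camera it gives the pose at the moment of the call.
- job.hand_in(): hands the job in; it is judged then, once.
The state is a dict: "t": time; "joint_pos": joint angles; "joint_vel": joint speeds; "joint_efforts": joint torques, N m; "position": TCP position; "eef_rot": TCP orientation; "wrist_force": force on the tool from outside, world axes, zero at the start; "wrist_torque": the same for the moment, N m; "finger_gap": finger opening in m; "finger_force": force on a finger pad.
Only numpy, scipy, OpenCV 4.12 (cv2) and the standard library are available. Lean on these libraries where they do the work, as an engineer would, in place of code of your own. Each camera call takes 0.05 s, during which the arm holds its last target. There are 200 camera calls.

## Working session

There is one attempt and no reset: what is moved stays moved. The work goes in short steps, Python scripts to look and compute and a tool call to move; the robot and the scene stay as the last step left them, time stands still between calls to the robot, and variables do not carry over. Pictures are saved under pics/ and viewed, at most 16 in all, crops included, and the job is handed in when it is done.

Besides the shell and the picture viewer there is one more tool, called after "Emit:" as name(argument=value, ...), one argument or row to a line, values as JSON. servo_tool: Moves the arm, as the interface text tells. Shift numbers are shares of 0.02 m and turn numbers shares of 0.1 rad, none past 1 either way. Its arguments: {"type":"object","properties":{"motion":{"type":"array"},"force":{"type":"number"}},"required":["motion"]}

```bash
mkdir -p pics; python3 - <<'E'
from cell import robot,cams,job
import cv2
s=robot.state();print(s)
for n in("scene","top","wrist"):
    p=cams.camera_params(n);print(n,p)
    cv2.imwrite(f"pics/{n}0.png",cams.read_camera(n)[:,:,::-1])
E
```

```text
{'t': 0.0, 'joint_pos': array([ 1.15408981e+00,  2.64771659e-01,  1.60534342e+00, -1.58183799e-05,
        1.27373244e+00, -3.69024053e-02]), 'joint_vel': array([-4.68719088e-04,  2.42948392e-04,  1.57628524e-03, -1.47060644e-04,
       -8.02260631e-04,  5.28276579e-05]), 'joint_efforts': array([-1.57053215e-03, -5.15110874e+01, -3.67310321e+01,  7.04647869e-05,
        1.30487923e-02, -3.57831141e-05]), 'position': array([0.24996218, 0.62622917, 0.22996609]), 'eef_rot': array([-0.5929151 , -3.08463144,  0.00345601]), 'wrist_force': array([-1.02379932,  0.4527931 ,  0.32355094]), 'wrist_torque': array([-0.0455382 , -0.00408571,  0.00031195]), 'finger_force': 0.0, 'finger_gap': 0.08555498028968683}
scene {'fx': 416.6400174830309, 'fy': 416.6400174830309, 'cx': 272.9974352426064, 'cy': 218.9153437578644, 'eye': array([ 0.05187855, -0.31754319,  0.57897964]), 'attitude': array([-2.09179919,  0.83943893, -0.41997103])}
top {'fx': 476.184714602022, 'fy': 476.184714602022, 'cx': 272.3776910150584, 'cy': 215.48300008560983, 'eye': array([0.36972741, 0.15244079, 1.0899648 ]), 'attitude': array([-2.16157411,  2.12294931, -0.14954696])}
wrist {'fx': 325.19226210127806, 'fy': 325.19226210127806, 'cx': 277.161331276039, 'cy': 211.66067778258886, 'eye': array([0.18927061, 0.65161284, 0.37226415]), 'attitude': array([2.41018238, 1.63338108, 0.21924945])}
```

View pics/top0.png

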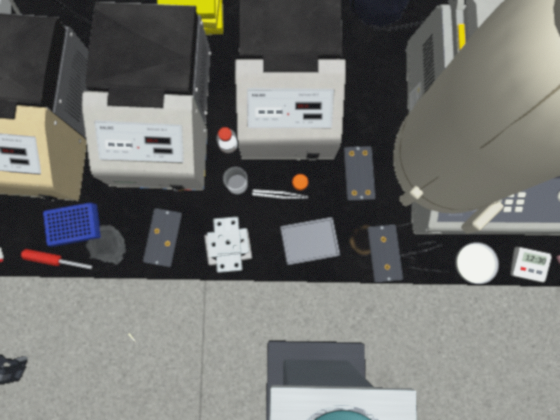

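View pics/scene0.png

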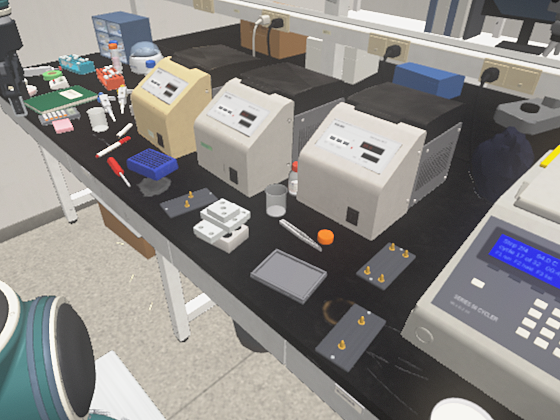

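The top view shows the diag plate at (163,237), the pile at (228,243), the tray at (310,241), the 4-stud plate at (360,173), the 2-stud plate at (385,253) and the beaker at (235,180). I'll measure these in the top view.

```bash
cat > h.py <<'E'
import numpy as np, cv2
from scipy.spatial.transform import Rotation as R
def ray(p,u,v,fish=False):
    x=(u-p['cx'])/p['fx'];y=(v-p['cy'])/p['fy']
    if fish:
        r=np.hypot(x,y)+1e-12; d=np.array([x/r*np.sin(r),y/r*np.sin(r),np.cos(r)])
    else: d=np.array([x,y,1.])
    return R.from_rotvec(p['attitude']).apply(d)
def plane(p,u,v,z,fish=False):
    d=ray(p,u,v,fish); e=np.array(p['eye']); return (e+d*(z-e[2])/d[2])[:2]
def proj(p,X,fish=False):
    c=R.from_rotvec(p['attitude']).inv().apply(np.array(X)-p['eye'])
    if fish:
        r=np.hypot(c[0],c[1])+1e-12;k=np.arctan2(r,c[2])/r; return p['cx']+p['fx']*k*c[0],p['cy']+p['fy']*k*c[1]
    return p['cx']+p['fx']*c[0]/c[2],p['cy']+p['fy']*c[1]/c[2]
E
cat > m.py <<'E'
from h import *
from cell import cams,robot
p=cams.camera_params('top');im=cv2.imread('pics/top0.png')
hsv=cv2.cvtColor(im,cv2.COLOR_BGR2HSV)
m=cv2.inRange(hsv,(10,110,90),(28,255,255));m[:140]=0;m[285:]=0
n,l,st,c=cv2.connectedComponentsWithStats(m)
for i in range(1,n):
    if st[i,4]>3: print('stud',st[i,4],c[i].round(1),plane(p,*c[i],.018).round(4))
def box(m,z,name):
    cs,_=cv2.findContours(m,cv2.RETR_EXTERNAL,cv2.CHAIN_APPROX_NONE)
    for q in cs:
        if cv2.contourArea(q)>500:
            w=np.array([plane(p,*k[0],z) for k in q]).astype(np.float32)
            (cx,cy),s,a=cv2.minAreaRect(w*1000);print(name,round(cx,1),round(cy,1),np.round(s,1),round(a,1))
g=cv2.cvtColor(im,cv2.COLOR_BGR2GRAY)
t=np.zeros_like(g);t[205:280,275:345]=(g[205:280,275:345]>90)*255;box(t,.01,'tray')
t=np.zeros_like(g);t[210:278,203:253]=(g[210:278,203:253]>120)*255;box(t,.06,'pile')
for x0,x1,y0,y1 in((140,188,205,272),(342,378,140,205),(366,406,220,285)):
    t=np.zeros_like(g);t[y0:y1,x0:x1]=(g[y0:y1,x0:x1]>45)*255;box(cv2.morphologyEx(t,cv2.MORPH_CLOSE,np.ones((7,7))),.008,'plate')
b=np.array(p['eye']);print('beaker',plane(p,235,178,.06),'red bottle',plane(p,226,134,.08))
a=cv2.resize(im[200:285,130:260],None,fx=6,fy=6,interpolation=cv2.INTER_CUBIC);cv2.imwrite('pics/pile.png',a)
s=cv2.imread('pics/scene0.png');cv2.imwrite('pics/spile.png',cv2.resize(s[175:260,150:290],None,fx=5.5,fy=5.5,interpolation=cv2.INTER_CUBIC))
E
python3 m.py
```

```text
stud 16 [351.5 153. ] [ 0.6771 -0.0194]
stud 14 [364.7 152.5] [ 0.6788 -0.0501]
stud 219 [299.8 181.5] [0.6077 0.0996]
stud 16 [354.  192.5] [ 0.584  -0.0246]
stud 14 [367.5 191.7] [ 0.5863 -0.0555]
stud 16 [156.5 230.5] [0.4884 0.4234]
stud 19 [383.2 238.8] [ 0.4786 -0.0897]
stud 20 [167.  243.1] [0.4603 0.398 ]
stud 16 [387.  266.5] [ 0.4167 -0.0973]
tray 473.2 75.7 [ 89.8 122. ] 11.3
pile 457.5 257.4 [119.7  94. ] 10.2
plate 475.0 412.3 [ 67.6 129.7] 81.1
plate 633.3 -38.6 [129.8  67.5] 3.5
plate 445.9 -97.1 [ 89.1 138.4] 89.4
beaker [0.60368978 0.24514692] red bottle [0.69778635 0.26611563]
```

View pics/pile.png

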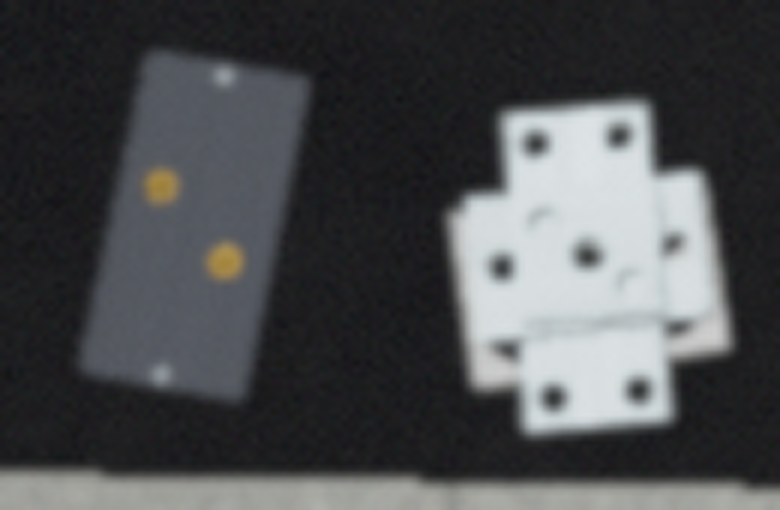

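View pics/spile.png

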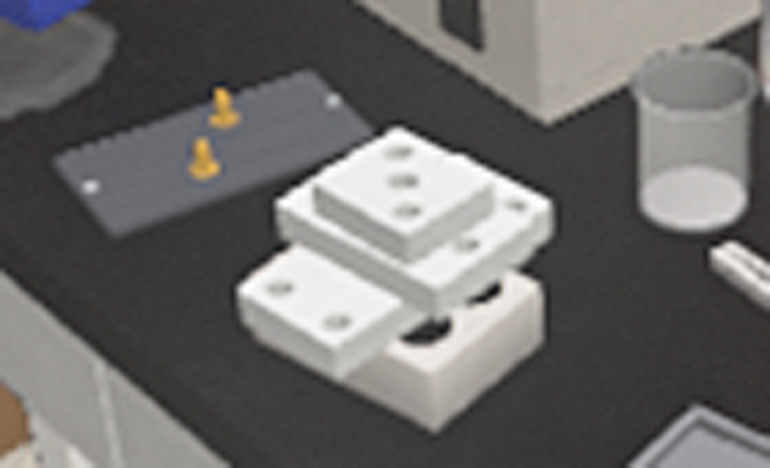

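```bash
cat >> h.py <<'E'
def yang(s):
    y=R.from_rotvec(s['eef_rot']).apply([0,1,0]); return np.degrees(np.arctan2(y[1],y[0]))
def plan(x,y,z,a,s=None):
    """tool-y angle a deg; prints turn then tool shift after turn, in row units"""
    from cell import robot
    s=s or robot.state(); d=np.array([x,y,z])-s['position']
    da=a-yang(s); Rn=R.from_euler('z',da,degrees=True)*R.from_rotvec(s['eef_rot'])
    print('pos',s['position'].round(4),'ya',round(yang(s),2),'t',round(s['t'],2),'TURN',round(-np.radians(da)/.1,2),'SHIFT',(Rn.inv().apply(d)/.02).round(2))
E
python3 -c "
from h import *
plan(.44,.255,.21,93)"
```

```text
pos [0.25   0.6264 0.2302] ya 68.24 t 0.15 TURN -4.32 SHIFT [ -8.51 -19.04   1.05]
```

Emit:
servo_tool(
  motion=[1,0,0,0,-0.86,1,0,0,0,-0.86,1,0,0,0,-0.86,1,0,0,0,-0.86,1,0,0,0,-0.86],
)

```text
t: 0.57
position: [0.2501, 0.6266, 0.2307]
eef_rot: [0.086, -3.14, 0.001]
wrist_force: [0.4, -0.9, 0.1]
finger_gap: 0.0852
finger_force: 0.0
```

Emit:
servo_tool(
  motion=[1,-0.43,-0.95,0.05,0,1,-0.43,-0.95,0.05,0,1,-0.43,-0.95,0.05,0,1,-0.43,-0.95,0.05,0,1,-0.43,-0.95,0.05,0,1,-0.43,-0.95,0.05,0,1,-0.43,-0.95,0.05,0,1,-0.43,-0.95,0.05,0,1,-0.43,-0.95,0.05,0,1,-0.43,-0.95,0.05,0,1,-0.43,-0.95,0.05,0,1,-0.43,-0.95,0.05,0,1,-0.43,-0.95,0.05,0,1,-0.43,-0.95,0.05,0,1,-0.43,-0.95,0.05,0,1,-0.43,-0.95,0.05,0,1,-0.43,-0.95,0.05,0,1,-0.43,-0.95,0.05,0,1,-0.43,-0.95,0.05,0,1,-0.43,-0.95,0.05,0],
)

```text
t: 2.23
position: [0.4412, 0.2549, 0.211]
eef_rot: [0.079, -3.14, 0.0]
wrist_force: [0.7, -0.4, -0.1]
finger_gap: 0.0855
finger_force: 0.0
```

```bash
python3 - <<'E'
from h import *
from cell import robot,cams
import pickle
plan(.44,.255,.21,93)
p=cams.camera_params('wrist');im=cams.read_camera('wrist')[:,:,::-1]
pickle.dump(p,open('w1.pkl','wb'));cv2.imwrite('pics/w1.png',im)
E
```

```text
pos [0.4412 0.2549 0.211 ] ya 92.88 t 2.23 TURN -0.02 SHIFT [0.06 0.01 0.05]
```

View pics/w1.png

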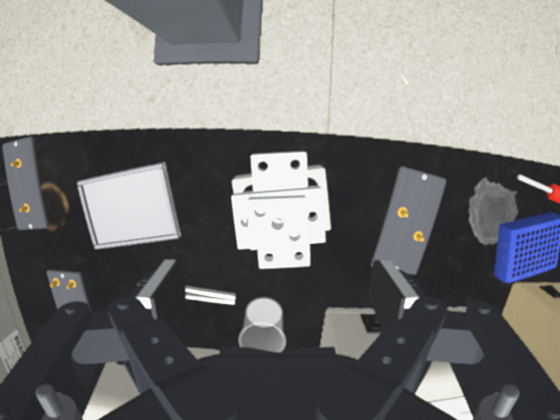

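The pile is at about (280,212) in the wrist view, with the short flange's bore near (277,223). The fingers are below it, the tray is at (130,205) and the diag plate at (410,225). I'll enlarge the pile.

```bash
python3 - <<'E'
from h import *
im=cv2.imread('pics/w1.png')
c=im[145:275,220:340];g=cv2.normalize(cv2.cvtColor(c,cv2.COLOR_BGR2GRAY),None,0,255,cv2.NORM_MINMAX)
g=np.clip((g.astype(float)-120)*255/135,0,255).astype(np.uint8)
cv2.imwrite('pics/w1c.png',cv2.resize(g,None,fx=4.6,fy=4.6,interpolation=cv2.INTER_CUBIC))
E
```

```text
(no output)
```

View pics/w1c.png

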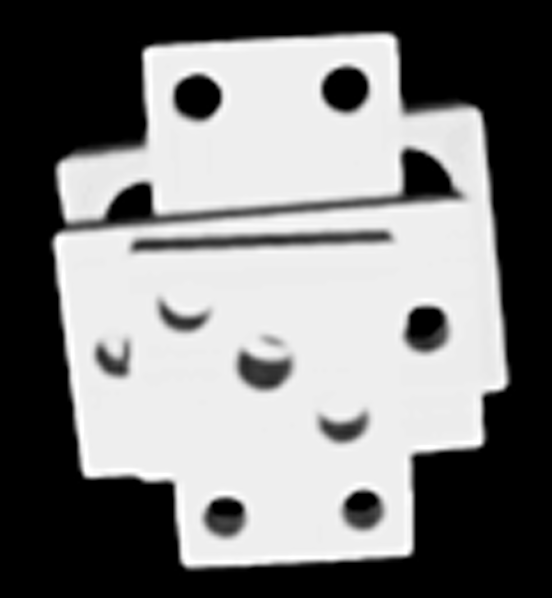

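```bash
python3 - <<'E'
from h import *
import pickle
p=pickle.load(open('w1.pkl','rb'))
f=lambda u,v,z:plane(p,220+(u+.5)/4.6-.5,145+(v+.5)/4.6-.5,z,True)
a,b,c=f(185,303,.078),f(344,416,.078),f(265,361,.078)
d=a-b;print('short',(a+b)/2,c,np.linalg.norm(d),np.degrees(np.arctan2(d[1],d[0]))-51.34)
e=[f(130,241,.078),f(392,234,.078)];d=e[1]-e[0];print(' edge',np.linalg.norm(d),np.degrees(np.arctan2(d[1],d[0])))
m=f(427,325,.062),f(108,350,.062);d=m[1]-m[0];print('med',(m[0]+m[1])/2,np.linalg.norm(d),np.degrees(np.arctan2(d[1],d[0])))
e=[f(55,236,.062),f(467,201,.062)];d=e[1]-e[0];print(' edge',np.linalg.norm(d),np.degrees(np.arctan2(d[1],d[0])))
L=[f(197,97,.046),f(345,90,.046),f(224,516,.046),f(362,510,.046)]
d=L[0]+L[1]-L[2]-L[3];print('long',sum(L)/4,np.linalg.norm(d)/2,np.degrees(np.arctan2(d[1],d[0])))
for u,v,n in((403,212.5,'dg'),(418.5,237,'dg')):print(n,plane(p,u,v,.02,True))
E
```

```text
short [0.46154358 0.25659994] [0.46170491 0.25652893] 0.03825921573814787 -175.14244206118138
 edge 0.049521778984177776 94.43200391504337
med [0.46171932 0.25699595] 0.06521271263275848 -82.46674709141794
 edge 0.08274662670498731 97.82748270443321
long [0.46044484 0.26025948] 0.09343664013017434 -174.04078052442645
dg [0.46105686 0.39770852]
dg [0.48947532 0.42282419]
```

```bash
python3 -c "
from h import *
plan(.4615,.2566,.06,94.7)"
```

```text
pos [0.4425 0.2521 0.2107] ya 92.82 t 2.28 TURN -0.33 SHIFT [-0.96  0.17  7.54]
```

Emit:
servo_tool(
  motion=[1,0,0,0,-0.33,1,-0.96,0.17,0,0,1,0,0,0.9,0,1,0,0,0.9,0,1,0,0,0.9,0,1,0,0,0.9,0,1,0,0,0.9,0,1,0,0,0.5,0,1,0,0,0.5,0,1,0,0,0,0,1,0,0,0,0],
  force=40,
)

```text
t: 3.2
position: [0.4598, 0.261, 0.1011]
eef_rot: [0.131, -3.138, 0.0]
wrist_force: [-0.1, 0.6, 0.3]
finger_gap: 0.0855
finger_force: 0.0
```

```bash
python3 -c "
from h import *
plan(.4615,.2566,.06,94.7)"
```

```text
pos [0.4598 0.261  0.1011] ya 94.77 t 3.2 TURN 0.01 SHIFT [-0.07 -0.23  2.06]
```

Emit:
servo_tool(
  motion=[1,-0.07,-0.23,0.7,0,1,0,0,0.7,0,1,0,0,0.65,0,1,0,0,0,0,1,0,0,0,0,0.4,0,0,0,0,0.4,0,0,0,0,0.4,0,0,0,0,0.4,0,0,0,0,0.4,0,0,0,0,0.4,0,0,0,0,0.4,0,0,0,0,0.4,0,0,0,0],
)

```text
t: 4.28
position: [0.463, 0.2572, 0.0619]
eef_rot: [-0.131, 3.136, 0.002]
wrist_force: [-1.1, 0.7, 7.0]
finger_gap: 0.0507
finger_force: 43.0
```

```bash
python3 -c "
from h import *
plan(.4615,.2566,.16,94.7)"
```

```text
pos [0.463  0.2572 0.0619] ya 94.77 t 4.28 TURN 0.01 SHIFT [ 0.06 -0.02 -4.91]
```

Emit:
servo_tool(
  motion=[0.4,0,0,-0.4,0,0.4,0,0,-1,0,0.4,0,0,-1,0,0.4,0,0,-1,0.83,0.4,0,0,0,0.83,0.4,0,0,0,0.84,0.4,0.06,0.77,0,0,0.4,0.06,0.77,0,0,0.4,0.06,0.77,0,0,0.4,0.06,0.77,0,0,0.4,0.06,0.77,0,0,0.4,0.06,0.77,0,0,0.4,0.06,0.77,0,0,0.4,0.06,0.77,0,0,0.4,0.06,0.77,0,0,0.4,0.06,0.73,0,0,0.4,0,0,0,0,0.4,0,0,0,0,0.4,0,0,0,0],
)

```text
t: 5.87
position: [0.4751, 0.4094, 0.128]
eef_rot: [-0.261, -3.13, 0.001]
wrist_force: [-0.9, -0.2, -1.6]
finger_gap: 0.0509
finger_force: 42.2
```

```bash
cat > shot.py <<'E'
from h import *
from cell import robot,cams
import pickle,sys
n=sys.argv[1];s=robot.state()
print(s['position'].round(4),round(yang(s),2),s['finger_gap'],s['wrist_force'].round(1),s['t'])
p=cams.camera_params('wrist');im=cams.read_camera('wrist')[:,:,::-1]
pickle.dump((p,s),open(n+'.pkl','wb'));cv2.imwrite(f'pics/{n}.png',im)
hsv=cv2.cvtColor(im,cv2.COLOR_BGR2HSV)
m=cv2.inRange(hsv,(10,110,90),(28,255,255))
k,l,st,c=cv2.connectedComponentsWithStats(m)
for i in range(1,k):
    if 8<st[i,4]<400:
        w=plane(p,*c[i],.018,True)
        if np.hypot(*(w-s['position'][:2]))<.3: print('brass',st[i,4],c[i].round(1),w.round(4))
E
python3 shot.py w2
```

```text
[0.4751 0.4094 0.128 ] 80.46 0.050906565527274544 [-0.9 -0.2 -1.6] 5.8667
brass 158 [264.5 192. ] [0.4612 0.4022]
brass 60 [300.6 216.1] [0.4856 0.4276]
```

View pics/w2.png

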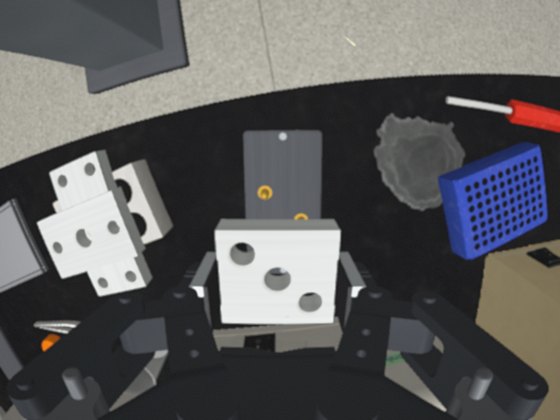

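The held flange shows holes at (242,254) and (310,301), with its bore at (277,279). The plate spans columns 247–320, with one stud clear at (264,192).

```bash
cat > a.py <<'E'
from h import *
import pickle
p,s=pickle.load(open('w2.pkl','rb'));g=cv2.imread('pics/w2.png',0)
z=s['position'][2]+.016
cv2.imwrite('pics/w2c.png',cv2.resize(cv2.imread('pics/w2.png')[120:330,205:350],None,fx=3.8,fy=2.8*3.8/2.8 if 0 else 2.8,interpolation=cv2.INTER_CUBIC))
print('tcp in cam frame',R.from_rotvec(p['attitude']).inv().apply(s['position']-p['eye']))
for c in((242,254),(277,279),(310,301)): print(plane(p,*c,z,True))
# plate edges
m=g[150:205].astype(float).mean(0) if 0 else None
for r in(150,165,180,205):
    row=g[r].astype(int);q=np.where(row[225:345]>50)[0]+225;print(r,q[0],q[-1],plane(p,q[0]-.5,r,.008,True).round(4),plane(p,q[-1]+.5,r,.008,True).round(4))
E
python3 a.py
```

```text
tcp in cam frame [-0.00064022  0.02563491  0.15450792]
[0.46049308 0.39743655]
[0.47452606 0.41003877]
[0.48819097 0.42277538]
150 243 321 [0.426 0.39 ] [0.4365 0.453 ]
165 243 321 [0.4381 0.3877] [0.4486 0.4512]
180 244 321 [0.4504 0.3863] [0.4609 0.4494]
205 245 320 [0.4713 0.3831] [0.4818 0.4457]
```

View pics/w2c.png

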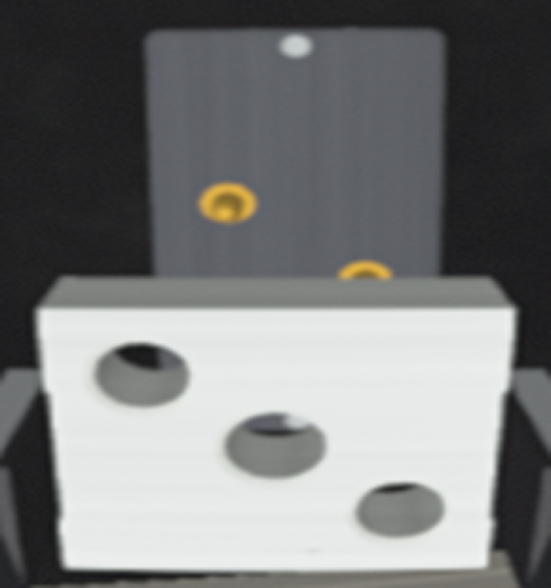

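```bash
python3 shot.py w3; sed -i 's/w2/w3/' a.py; sed -i "/w2c/d" a.py; python3 a.py; python3 - <<'E'
from h import *
from cell import cams
s=cams.camera_params('scene');im=cv2.imread('pics/scene0.png')
m=cv2.inRange(cv2.cvtColor(im,cv2.COLOR_BGR2HSV),(10,110,90),(28,255,255));m[:180]=0
k,l,st,c=cv2.connectedComponentsWithStats(m)
for i in range(1,k):
    if 8<st[i,4]<200: print('scene',st[i],c[i].round(1),plane(s,*c[i],.013).round(4))
E
```

```text
[0.4752 0.409  0.128 ] 80.43 0.05083864693792297 [-0.2  0.8 -0.2] 5.9167
brass 159 [264.9 191.9] [0.4612 0.4023]
brass 62 [301. 216.] [0.4856 0.4275]
tcp in cam frame [-0.00066309  0.02564094  0.15452629]
[0.46050632 0.39710622]
[0.47454749 0.40970315]
[0.48822081 0.42243485]
150 243 321 [0.426  0.3897] [0.4365 0.4527]
165 243 321 [0.4381 0.3874] [0.4487 0.4509]
180 244 321 [0.4504 0.3859] [0.461  0.4491]
205 245 320 [0.4713 0.3828] [0.4819 0.4454]
scene [189 191   4   7  21] [190.  194.2] [0.4911 0.4294]
scene [185 201   5   6  19] [186.6 203.9] [0.4616 0.401 ]
scene [ 99 203  12  12  13] [104.1 208.2] [0.3132 0.5184]
scene [113 216  24  23  27] [125.3 227.7] [0.3134 0.4181]
scene [139 238  16  19  37] [147.8 245.5] [0.318  0.3317]
scene [389 243   6   8  29] [391.9 246.9] [ 0.6801 -0.0196]
scene [402 250   7   8  31] [405.5 253.6] [ 0.6823 -0.0502]
scene [364 266   6   9  34] [366.9 270.3] [ 0.5863 -0.025 ]
scene [378 274   6   8  34] [381.  278.1] [ 0.5883 -0.0559]
scene [358 316   7   9  43] [361.3 320.6] [ 0.4794 -0.091 ]
scene [338 340   7  10  45] [341.4 344.9] [ 0.4165 -0.0984]
```

Emit:
servo_tool(
  motion=[0.4,0.02,0.2,0.7,0,0.4,0,0,0.9,0,0.4,0,0,0.9,0,0.4,0,0,0.9,0,0.4,0,0,0.75,0,0.4,0,0,0,0,0.4,0,0,0,0,0.4,0,0,0,0],
)

```text
t: 6.63
position: [0.476, 0.4137, 0.0456]
eef_rot: [0.262, 3.13, 0.001]
wrist_force: [-0.6, 0.1, -0.0]
finger_gap: 0.0504
finger_force: 42.2
```

```bash
python3 shot.py w4; python3 -c "
import cv2
im=cv2.imread('pics/w4.png');cv2.imwrite('pics/w4c.png',cv2.resize(im[120:330,200:355],None,fx=4.5,fy=2.8,interpolation=cv2.INTER_CUBIC))"
```

```text
[0.476  0.4137 0.0456] 80.42 0.050362372068543056 [-0.6  0.1 -0. ] 6.6333
brass 99 [251.3 215.6] [0.4572 0.4033]
```

View pics/w4c.png

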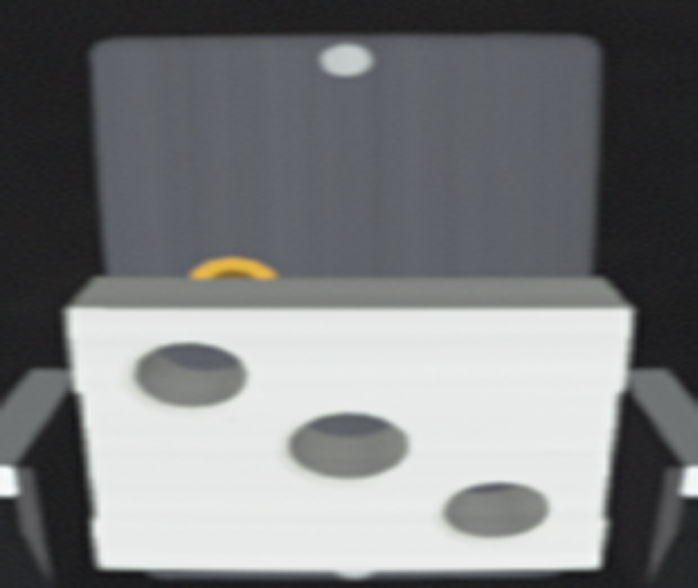

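```bash
python3 - <<'E'
from h import *
import pickle
p,s=pickle.load(open('w4.pkl','rb'))
f=lambda u,v,z:plane(p,200+(u+.5)/4.5-.5,120+(v+.5)/2.8-.5,z,True)
ax=np.array([np.cos(np.radians(-9)),np.sin(np.radians(-9))])
print('near edge->c',f(346,36,.008)+.063*ax,'screw',f(346,60,.008),'far',f(353,573,.008))
print('stud edge base', f(232,258,.0085))
z=s['position'][2]+.016
print([f(*c,z) for c in((190,375),(349,446),(497,511))])
E
```

```text
near edge->c [0.47793781 0.41432653] screw [0.42039305 0.42339158] far [0.5366247 0.4047593]
stud edge base [0.45755893 0.40238559]
[array([0.46110373, 0.40169392]), array([0.47533865, 0.41438702]), array([0.48966373, 0.42698676])]
```

Emit:
servo_tool(
  motion=[0.4,-0.1,0,0.5,0,0.4,0,0,0.3,0,0.4,0,0,0.2,0,0.4,0,0,0.2,0,0.4,0,0,0.15,0,0.4,0,0,0.15,0,0.4,0,0,0,0],
)

```text
t: 7.27
position: [0.4771, 0.4129, 0.0144]
eef_rot: [-0.262, -3.13, 0.001]
wrist_force: [0.6, -0.6, 0.1]
finger_gap: 0.051
finger_force: 42.2
```

Emit:
servo_tool(
  motion=[0.4,0,0,0.15,0,0.4,0,0,0.12,0,0.4,0,0,0.05,0,0.4,0,0,0,0],
)

```text
t: 7.6
position: [0.4774, 0.4131, 0.0086]
eef_rot: [-0.262, -3.13, 0.001]
wrist_force: [-0.2, 0.2, -1.4]
finger_gap: 0.0508
finger_force: 42.2
```

Emit:
servo_tool(
  motion=[0.4,0,0,0.06,0,0.4,0,0,0,0,0.4,0,0,0,0],
)

```text
t: 7.85
position: [0.4778, 0.4134, 0.0079]
eef_rot: [0.262, 3.13, 0.001]
wrist_force: [0.3, 0.1, -0.5]
finger_gap: 0.0509
finger_force: 42.3
```

Emit:
servo_tool(
  motion=[0.75,0,0,0,0,0.75,0,0,0,0,1,0,0,0,0,1,0,0,0,0,1,0,0,-0.5,0,1,0,0,-1,0,1,0,0,-1,0,1,0,0,-1,0,1,0,0,-1,0,1,0,0,-1,0,1,0,0,-1,0,1,0,0,-0.5,0,1,0,0,0,0,1,0,0,0,0],
)

```text
t: 9.02
position: [0.4779, 0.4135, 0.1484]
eef_rot: [0.262, 3.13, 0.002]
wrist_force: [-0.1, -0.6, -0.9]
finger_gap: 0.0855
finger_force: 0.0
```

```bash
python3 shot.py w5; python3 -c "
from h import *
plan(.45,.257,.2,7.5)"
```

```text
[0.4779 0.4135 0.1484] 80.44 0.08546484175461697 [-0.1 -0.6 -0.9] 9.0167
brass 59 [259.3 187.1] [0.4633 0.4015]
brass 43 [293.9 213.9] [0.4918 0.427 ]
pos [0.4771 0.4129 0.147 ] ya 80.45 t 9.07 TURN 12.73 SHIFT [-7.55 -2.36 -2.65]
```

View pics/w5.png

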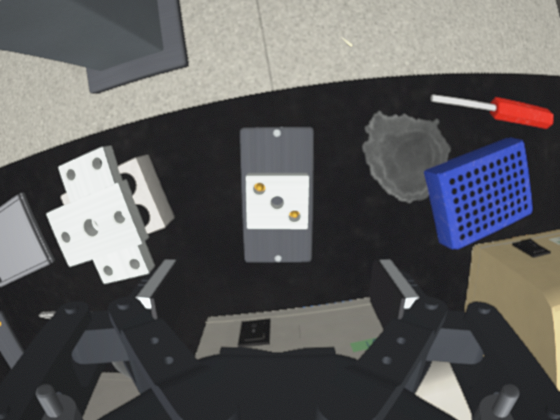

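The short flange lies on the diag plate with both brass studs in its holes, at (259,187) and (294,214). Next I'll go above the medium flange.

Emit:
servo_tool(
  motion=[1,0,0,-0.65,0.98,1,0,0,-0.5,0.98,1,0,0,-0.5,0.98,1,0,0,0,0.98,1,0,0,0,0.98,1,0,0,0,0.98,1,0,0,0,0.98,1,0,0,0,0.98,1,0,0,0,0.98,1,0,0,0,0.98,1,0,0,0,0.98,1,0,0,0,0.98,1,0,0,0,0.98],
)

```text
t: 10.15
position: [0.4764, 0.4124, 0.178]
eef_rot: [-2.078, -2.355, 0.007]
wrist_force: [0.6, -0.3, 0.6]
finger_gap: 0.0858
finger_force: 0.0
```

Emit:
servo_tool(
  motion=[1,-0.76,-0.178,0,0,1,-0.76,-0.178,0,0,1,-0.76,-0.178,0,0,1,-0.76,-0.178,0,0,1,-0.76,-0.178,0,0,1,-0.76,-0.178,0,0,1,-0.76,-0.178,0,0,1,-0.76,-0.178,0,0,1,-0.76,-0.178,0,0,1,-0.76,-0.178,0,0,1,0,0,0,0,1,0,0,0,0,1,0,0,0,0,1,0,0,0,0],
)

```text
t: 11.32
position: [0.4622, 0.2584, 0.1808]
eef_rot: [-2.072, -2.361, -0.001]
wrist_force: [-0.7, 0.3, -0.4]
finger_gap: 0.0853
finger_force: 0.0
```

```bash
cat > holes.py <<'E'
from h import *
import pickle,sys
n=sys.argv[1];zs=[float(a) for a in sys.argv[2:]]
p,s=pickle.load(open(n+'.pkl','rb'));g=cv2.imread(f'pics/{n}.png',0)
t=proj(p,[.461,.257,.05],True);print('pile at',t)
b=(g>150).astype(np.uint8)*255
cs,h=cv2.findContours(b,cv2.RETR_CCOMP,cv2.CHAIN_APPROX_NONE)
for i,q in enumerate(cs):
    if h[0][i][3]>=0 and 15<cv2.contourArea(q)<500:
        (u,v),wh,a=cv2.minAreaRect(q)
        M=cv2.moments(q);u,v=M['m10']/M['m00'],M['m01']/M['m00']
        if np.hypot(u-t[0],v-t[1])<130: print(round(u,1),round(v,1),np.round(wh,1),[plane(p,u,v,z,True).round(4) for z in zs])
E
python3 shot.py w6; python3 holes.py w6 .062 .046
```

```text
[0.4622 0.2584 0.1808] 7.47 0.08531249436772503 [-0.7  0.3 -0.4] 11.3167
brass 34 [330.5  27.1] [0.4922 0.4271]
brass 44 [297.   47.4] [0.4636 0.4012]
brass 298 [373.2 331.7] [0.5975 0.1115]
pile at (np.float64(273.69393496823255), np.float64(204.64332219923986))
276.5 244.1 [ 7. 11.] [array([0.4676, 0.2257]), array([0.4683, 0.2196])]
326.2 217.3 [10.6 11.3] [array([0.506 , 0.2549]), array([0.5091, 0.2506])]
222.1 214.6 [11.3 10.6] [array([0.4187, 0.2458]), array([0.4165, 0.2409])]
276.4 212.2 [ 6.7 17.1] [array([0.4638, 0.2538]), array([0.4643, 0.2495])]
276.2 203.2 [ 9.2 14.1] [array([0.4627, 0.2615]), array([0.4631, 0.2576])]
328.3 183.3 [11.3 11.3] [array([0.5029, 0.2838]), array([0.5058, 0.2813])]
221.5 180.6 [11.3 11.3] [array([0.4156, 0.2747]), array([0.4132, 0.2716])]
277.2 166.6 [9.9 8.5] [array([0.4595, 0.2918]), array([0.4598, 0.2897])]
241.7 164.2 [ 6. 11.] [array([0.4308, 0.2901]), array([0.4293, 0.288 ])]
252.1 154.7 [ 4.7 12.9] [array([0.4382, 0.2988]), array([0.4372, 0.2972])]
285.7 153.8 [18.  5.] [array([0.4649, 0.3029]), array([0.4655, 0.3016])]
```

Emit:
servo_tool(
  motion=[1,0,0.03,0.9,0,1,0,0,0.9,0,1,0,0,0.9,0,1,0,0,0.9,0,1,0,0,0.9,0,1,0,0,0.9,0,1,0,0,0.8,0,1,0,0,0.43,0,1,0,0,0,0,1,0,0,0,0],
)

```text
t: 12.2
position: [0.4624, 0.2583, 0.0478]
eef_rot: [-2.072, -2.361, 0.001]
wrist_force: [-0.7, -0.3, 0.2]
finger_gap: 0.0853
finger_force: 0.0
```

Emit:
servo_tool(
  motion=[0.4,0,0,0,0,0.4,0,0,0,0,0.4,0,0,0,0,0.4,0,0,0,0,0.4,0,0,0,0,0.4,0,0,0,0,0.4,0,0,0,0,0.4,0,0,0,0],
)

```text
t: 12.87
position: [0.4637, 0.2586, 0.0496]
eef_rot: [2.072, 2.36, 0.004]
wrist_force: [-0.7, -0.3, 6.3]
finger_gap: 0.0509
finger_force: 42.5
```

Emit:
servo_tool(
  motion=[0.4,0,0,-0.3,0,0.4,0,0,-0.7,0,0.4,0,0,-1,0,0.4,0,0,-1,0,0.4,0,0,-1,-0.5,0.4,0,0,-1,-0.94,0.4,0,0,-0.5,-0.94,0.4,0,0,0,-0.94,0.4,0,0,0,-0.94,0.4,0,0,0,-0.94,0.4,0,0,0,-0.94,0.4,0,0,0,-0.94,0.4,0,0,0,-0.94,0.4,0,0,0,-0.94,0.4,0,0,0,-0.94,0.4,0,0,0,-0.94,0.4,0,0,0,-0.94,0.4,0,0,0,-0.94,0.4,0,0,0,-0.94,0.4,0,0,0,-0.94],
)

```text
t: 14.53
position: [0.462, 0.2576, 0.1577]
eef_rot: [0.037, -3.14, 0.001]
wrist_force: [0.1, -0.4, -0.7]
finger_gap: 0.0511
finger_force: 42.0
```

Emit:
servo_tool(
  motion=[0.4,0,0,0,-0.94,0.4,0,0,0,-0.94,0.4,0.17,-0.98,0,0,0.4,0.17,-0.98,0,0,0.4,0.17,-0.98,0,0,0.4,0.17,-0.98,0,0,0.4,0.17,-0.98,0,0,0.4,0.17,-0.98,0,0,0.4,0.17,-0.98,0,0,0.4,0.17,-0.98,0,0,0.4,0.17,-0.98,0,0,0.4,0.17,-0.98,0,0,0.4,0.17,-0.98,0,0,0.4,0.17,-0.98,0,0,0.4,0.17,-0.98,0,0,0.4,0.17,-0.98,0,0,0.4,0.17,-0.98,0,0,0.4,0.17,-0.98,0,0,0.4,0.17,-0.98,0,0,0.4,0,-0.8,0,0],
)

```text
t: 16.2
position: [0.4768, -0.0969, 0.1578]
eef_rot: [0.324, -3.124, -0.0]
wrist_force: [0.2, -0.9, -1.1]
finger_gap: 0.0506
finger_force: 42.1
```

Emit:
servo_tool(
  motion=[0.4,0,0,0,0,0.4,0,0,0,0,0.4,0,0,0,0],
)

```text
t: 16.45
position: [0.4773, -0.0951, 0.1578]
eef_rot: [0.324, -3.124, -0.001]
wrist_force: [-0.7, 0.2, -1.3]
finger_gap: 0.0509
finger_force: 42.1
```

```bash
python3 shot.py w7; python3 -c "
from h import *
plan(.4485,-.0945,.16,97)"
```

```text
[ 0.4773 -0.0951  0.1578] 101.85 0.05093685622067895 [-0.7  0.2 -1.3] 16.45
brass 141 [286.9 133.9] [ 0.4193 -0.0982]
brass 64 [279.3 204.2] [ 0.4818 -0.0918]
brass 31 [352.8 208. ] [ 0.4714 -0.0253]
pos [ 0.4773 -0.0949  0.1578] ya 101.89 t 16.5 TURN 0.85 SHIFT [ 1.43  0.19 -0.11]
```

View pics/w7.png

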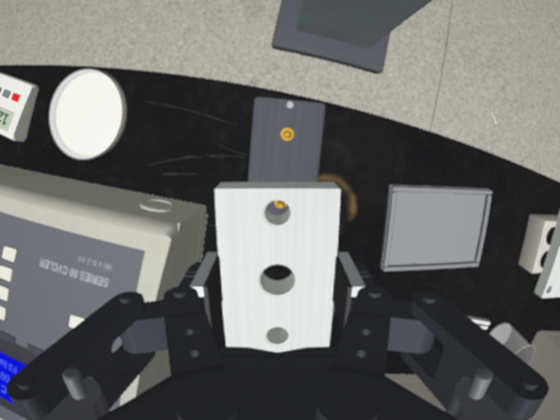

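The medium flange is held squarely, with holes at (277,212) and (277,335). The near stud of plate 2 is at (287,134); I need about 0.085 rad of turn and a small shift.

```bash
python3 - <<'E'
from h import *
import pickle
p,s=pickle.load(open('w7.pkl','rb'));z=s['position'][2]+.014
a,b,c=[plane(p,*q,z,True) for q in((277,212),(277.5,280),(277.5,335))]
print(a,b,c,(a+c)/2-s['position'][:2],np.linalg.norm(a-c),np.degrees(np.arctan2(*(c-a)[::-1])))
off=R.from_rotvec(s['eef_rot']).inv().apply(np.r_[b-s['position'][:2],0]);print('tool offset',off)
for r in (110,130,150,170):
    row=cv2.imread('pics/w7.png',0)[r].astype(int);q=np.where(row[225:335]>50)[0]+225
    print(r,q[0],q[-1],((plane(p,q[0]-.5,r,.008,True)+plane(p,q[-1]+.5,r,.008,True))/2).round(4))
plan(.452,-.0942,.06,97)
E
```

```text
[ 0.44778233 -0.10129829] [ 0.47817638 -0.09469887] [ 0.50800011 -0.08842473] [0.00061385 0.00023724] 0.061578481510792475 12.067234035576213
tool offset [-9.61946264e-04  2.06833391e-04 -5.63490763e-07]
110 253 325 [ 0.3977 -0.1005]
130 251 322 [ 0.4159 -0.0989]
150 250 320 [ 0.4338 -0.0965]
170 248 318 [ 0.4521 -0.0944]
pos [ 0.4773 -0.0949  0.1578] ya 101.89 t 16.5 TURN 0.85 SHIFT [1.25 0.18 4.89]
```

Emit:
servo_tool(
  motion=[0.4,0,0,0,0.87,0.4,0.65,0.08,0,0,0.4,0.65,0.08,0,0,0.4,0,0,0.8,0,0.4,0,0,0.9,0,0.4,0,0,0.9,0,0.4,0,0,0.9,0,0.4,0,0,0.9,0,0.4,0,0,0.5,0,0.4,0,0,0,0,0.4,0,0,0,0,0.4,0,0,0,0],
)

```text
t: 17.5
position: [0.4525, -0.0955, 0.061]
eef_rot: [-0.189, 3.134, -0.001]
wrist_force: [1.4, -0.5, -0.6]
finger_gap: 0.0508
finger_force: 42.1
```

```bash
python3 shot.py w8; cat > e.py <<'E'
from h import *
import pickle,sys
n=sys.argv[1]
p,s=pickle.load(open(n+'.pkl','rb'));g=cv2.imread(f'pics/{n}.png',0).astype(int)
y=R.from_rotvec(s['eef_rot']).apply([0,1,0]);
for r in range(100,185,8):
    q=np.where(g[r,200:350]>50)[0]+200
    print(r,q[:1],q[-1:],(( plane(p,q[0]-.5,r,.008,True)+plane(p,q[-1]+.5,r,.008,True))/2-s['position'][:2]).round(4) if len(q) else '')
q=np.where(g[40:200,277]<30)[0]+40;print('dark rows col277',q.min(),q.max())
E
python3 e.py w8
```

```text
[ 0.4525 -0.0955  0.061 ] 96.92 0.05082267521908672 [ 1.4 -0.5 -0.6] 17.5
brass 219 [278.8 175.3] [ 0.4164 -0.0986]
brass 71 [377.8 264.3] [ 0.4653 -0.0281]
brass 213 [278.4 271.9] [ 0.4771 -0.0914]
brass 63 [439.8 405.4] [0.6085 0.0789]
100 [200] [349] [-0.0806 -0.0112]
108 [200] [349] [-0.0757 -0.0106]
116 [267] [349] [-0.0727  0.0102]
124 [328] [349] [-0.0703  0.0288]
132 [226] [331] [-0.061  -0.0063]
140 [226] [331] [-0.0562 -0.0057]
148 [227] [331] [-0.0514 -0.0048]
156 [227] [331] [-0.0465 -0.0042]
164 [227] [331] [-0.0417 -0.0036]
172 [227] [330] [-0.0367 -0.0033]
180 [227] [330] [-0.0318 -0.0027]
dark rows col277 118 118
```

```bash
python3 - <<'E'
from h import *
import pickle
p,s=pickle.load(open('w8.pkl','rb'));g=cv2.imread('pics/w8.png',0).astype(int)
print(g[110:200,260])
ax=np.array([np.cos(.12),np.sin(.12)])
im=cv2.imread('pics/w8.png');hsv=cv2.cvtColor(im,cv2.COLOR_BGR2HSV);m=cv2.inRange(hsv,(10,110,90),(28,255,255))
k,l,st,c=cv2.connectedComponentsWithStats(m)
print(st[1:],)
for r in(128,129,130):print(plane(p,260,r,.008,True)+.063*ax-s['position'][:2])
z=s['position'][2]+.014
print([ (plane(p,*q,z,True)-s['position'][:2]).round(4) for q in((277,212),(277.5,280),(277.5,335))])
cv2.imwrite('pics/w8c.png',cv2.resize(im[110:350,205:350],None,fx=4,fy=2.4,interpolation=cv2.INTER_CUBIC))
E
```

```text
[175 179 182 170 128  71  36  35  36  34  36  34  34  32  34  48  71  88
  95  95  96  97  97  96  97  96  97  96  97  95  97  96  96  96  96  96
  96  96  96  98  97  97  97  97  97  96  96  97  97  96  96  96  96  95
  96  95  97  95  96  96  96  97  96  96  95  96  96  97  96  97  97 106
 118 125 125 126 126 139 181 220 228 229 228 228 228 228 229 228 229 229]
[[269 168  20  14 219]
 [340 229   3   4   6]
 [344 231   1   1   1]
 [347 231   1   1   1]
 [343 233   3   1   3]
 [341 234   1   1   1]
 [376 252   1   1   1]
 [375 254   6  20  71]
 [270 265  18  15 213]
 [377 275   1   1   1]
 [435 399  11  13  63]]
[ 0.0008695  -0.00993802]
[ 0.00146622 -0.0098687 ]
[ 0.002063   -0.00979944]
[array([-0.03  , -0.0035]), array([0.0009, 0.0005]), array([0.0312, 0.0042])]
```

View pics/w8c.png

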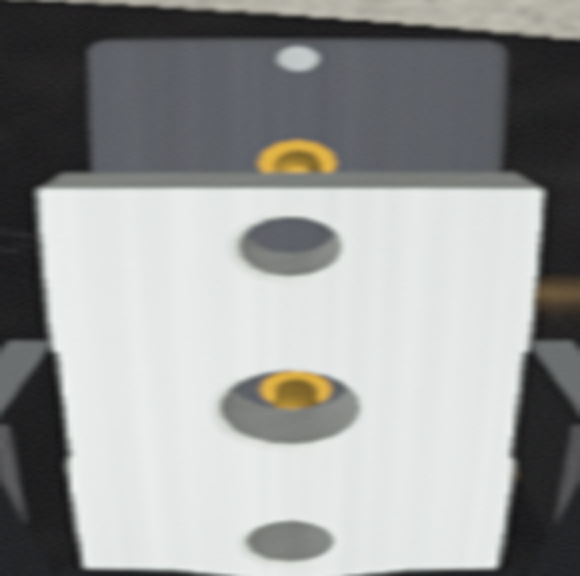

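```bash
python3 - <<'E'
from h import *
import pickle
p,s=pickle.load(open('w8.pkl','rb'));f=lambda u,v,z:(plane(p,u,v,z,True)-s['position'][:2]).round(4)
print('ring near edge',f(278.8,167.5,.0085),'width',f(269,175,.0085),f(289,175,.0085))
print('far ring near/far',f(278.5,264.5,.0085),f(278.5,279.5,.0085),f(270,272,.0085),f(288,272,.0085))
print('screw',f(279.4,134.2,.008),'edge',f(278,126.5,.008))
g=cv2.cvtColor(cv2.imread('pics/w8.png'),cv2.COLOR_BGR2HSV)
print(g[160:186,279].tolist())
E
```

```text
ring near edge [-0.0394 -0.0035] width [-0.0341 -0.0088] [-0.0356  0.0032]
far ring near/far [0.0238 0.0041] [0.0348 0.0054] [ 0.0299 -0.0009] [0.0285 0.011 ]
screw [-0.0593 -0.0056] edge [-0.0638 -0.007 ]
[[111, 17, 103], [111, 17, 103], [116, 17, 103], [109, 20, 103], [111, 18, 102], [107, 22, 103], [109, 20, 103], [16, 46, 121], [20, 125, 171], [21, 165, 210], [21, 176, 222], [21, 177, 218], [21, 176, 187], [21, 172, 148], [21, 169, 130], [21, 169, 134], [21, 169, 146], [21, 172, 157], [21, 174, 174], [21, 175, 201], [21, 163, 214], [20, 126, 195], [20, 63, 155], [35, 12, 129], [80, 6, 126], [60, 8, 127]]
```

Emit:
servo_tool(
  motion=[0.4,0.12,0.03,0.5,0,0.4,0,0,0.5,0,0.4,0,0,0.4,0,0.4,0,0,0.3,0,0.4,0,0,0.2,0,0.4,0,0,0.15,0,0.4,0,0,0.15,0,0.4,0,0,0,0,0.4,0,0,0,0],
)

```text
t: 18.3
position: [0.4493, -0.0953, 0.016]
eef_rot: [0.189, -3.136, -0.0]
wrist_force: [-0.2, -0.5, -0.5]
finger_gap: 0.0506
finger_force: 42.1
```

Threaded without force. Pushing down to the seat.

Emit:
servo_tool(
  motion=[0.4,0,0,0.12,0,0.4,0,0,0.1,0,0.4,0,0,0.05,0,0.4,0,0,0.05,0,0.4,0,0,0,0,0.4,0,0,0,0],
)

```text
t: 18.8
position: [0.4497, -0.0954, 0.0115]
eef_rot: [-0.189, 3.136, 0.0]
wrist_force: [-5.8, 1.2, 15.8]
finger_gap: 0.0509
finger_force: 43.8
```

Emit:
servo_tool(
  motion=[0.75,0,0,0,0,0.75,0,0,0,0,1,0,0,0,0,1,0,0,0,0,1,0,0,-0.5,0,1,0,0,-1,0,1,0,0,-1,0,1,0,0,-1,0,1,0,0,-1,0,1,0,0,-1,0,1,0,0,-1,0,1,0,0,-1,0,1,0,0,-1,0,1,0,0,0,0,1,0,0,0,0],
)

```text
t: 20.05
position: [0.4503, -0.0955, 0.1815]
eef_rot: [-0.189, 3.132, -0.002]
wrist_force: [0.1, 0.3, -0.1]
finger_gap: 0.0856
finger_force: 0.0
```

```bash
python3 shot.py w9; python3 - <<'E'
from h import *
import pickle
p,s=pickle.load(open('w9.pkl','rb'));im=cv2.imread('pics/w9.png')
b=(cv2.cvtColor(im,cv2.COLOR_BGR2GRAY)>180).astype(np.uint8)
t=proj(p,[.45,-.0945,.024],True);k,l,st,c=cv2.connectedComponentsWithStats(b)
L=l[int(t[1])+12,int(t[0])+12];q=np.argwhere(l==L)[:,::-1]
w=np.array([plane(p,*a,.024,True) for a in q],np.float32)*1000;print(t,st[L],cv2.minAreaRect(w))
E
```

```text
[ 0.4503 -0.0955  0.1815] 96.89 0.08561535519765434 [ 0.1  0.3 -0.1] 20.05
brass 55 [277.6 161.5] [ 0.4205 -0.0985]
brass 33 [345.1 219.3] [ 0.4689 -0.0249]
brass 21 [277.6 224.8] [ 0.4825 -0.091 ]
brass 87 [296.5 314.9] [ 0.5851 -0.0573]
brass 88 [323.3 315.8] [ 0.5834 -0.027 ]
(np.float64(278.0082012099109), np.float64(193.66446952883814)) [ 250  152   57   86 4384] ((452.0188293457031, -94.70870971679688), (82.89311981201172, 52.49694061279297), 6.887653827667236)
```

Emit:
servo_tool(
  motion=[1,-0.15,0.98,0,0,1,-0.15,0.98,0,0,1,-0.15,0.98,0,0,1,-0.15,0.98,0,0,1,-0.15,0.98,0,0,1,-0.15,0.98,0,0,1,-0.15,0.98,0,0,1,-0.15,0.98,0,0,1,-0.15,0.98,0,0,1,-0.15,0.98,0,0,1,-0.15,0.98,0,0,1,-0.15,0.98,0,0,1,-0.15,0.98,0,0,1,-0.15,0.98,0,0,1,-0.15,0.98,0,0,1,-0.15,0.98,0,0,1,-0.15,0.98,0,0,1,-0.15,0.98,0,0,1,0,0,0,0,1,0,0,0,0],
)

```text
t: 21.77
position: [0.4593, 0.2615, 0.1779]
eef_rot: [0.192, -3.133, 0.003]
wrist_force: [-0.5, 0.6, -0.2]
finger_gap: 0.0857
finger_force: 0.0
```

Emit:
servo_tool(
  motion=[1,0,0,0,0,1,0,0,0,0],
)

```text
t: 21.93
position: [0.4599, 0.2604, 0.1788]
eef_rot: [0.188, -3.134, 0.002]
wrist_force: [0.6, -0.6, -0.3]
finger_gap: 0.0854
finger_force: 0.0
```

```bash
python3 shot.py w10; python3 holes.py w10 .046
```

```text
[0.4599 0.2604 0.1788] 96.86 0.08542017981110299 [ 0.6 -0.6 -0.3] 21.9333
brass 11 [ 45.1 179.6] [ 0.4713 -0.0042]
brass 18 [412.9 214.9] [0.464  0.4021]
brass 14 [428.2 242.7] [0.4923 0.4284]
brass 171 [124.6 292.1] [0.5939 0.0995]
pile at (np.float64(272.7244837780648), np.float64(202.5318629701715))
292.7 251.1 [ 9. 10.] [array([0.5051, 0.2804])]
258.9 250.9 [9.9 9.9] [array([0.5085, 0.2498])]
242.7 211.4 [11. 23.] [array([0.4731, 0.2317])]
277.2 203.3 [16. 11.] [array([0.4622, 0.261 ])]
312.7 208.1 [15. 24.] [array([0.4628, 0.2925])]
241.3 179.8 [13. 25.] [array([0.4452, 0.2279])]
312.8 176.3 [13. 25.] [array([0.4348, 0.2885])]
295.4 147.9 [12. 12.] [array([0.4125, 0.2705])]
259.3 147.3 [12.  11.3] [array([0.4156, 0.2402])]
```

Emit:
servo_tool(
  motion=[1,0,0,0.9,0.15,1,0,0,0.9,0,1,0,0,0.9,0,1,0,0,0.9,0,1,0,0,0.9,0,1,0,0,0.9,0,1,0,0,0.9,0,1,0,0,0.6,0,1,0,0,0.4,0,1,0,0,0,0,1,0,0,0,0],
)

```text
t: 22.9
position: [0.4606, 0.2612, 0.0337]
eef_rot: [0.165, -3.137, 0.0]
wrist_force: [0.2, 0.1, -0.2]
finger_gap: 0.0857
finger_force: 0.0
```

Emit:
servo_tool(
  motion=[0.4,0,0,0,0,0.4,0,0,0,0,0.4,0,0,0,0,0.4,0,0,0,0,0.4,0,0,0,0,0.4,0,0,0,0,0.4,0,0,0,0,0.4,0,0,0,0],
  force=50,
)

```text
t: 23.57
position: [0.4617, 0.2621, 0.0352]
eef_rot: [-0.165, 3.135, 0.002]
wrist_force: [-0.9, -1.0, 5.7]
finger_gap: 0.0505
finger_force: 52.9
```

```bash
python3 - <<'E'
from h import *
from cell import cams
s=cams.camera_params('scene');t=cams.camera_params('top')
for q in((375,236),(300,190),(440,200)):print(plane(s,*q,0))
for q in((338,158),(241,158),(345,60),(236,60)):print([plane(t,*q,z).round(3) for z in(0,.1,.2)])
plan(.51,-.04,.17,93.3)
E
```

```text
[0.6988575  0.03316841]
[0.71343021 0.27114718]
[0.92927494 0.00441037]
[array([0.67 , 0.009]), array([0.642, 0.023]), array([0.615, 0.036])]
[array([0.666, 0.238]), array([0.639, 0.23 ]), array([0.611, 0.222])]
[array([ 0.915, -0.008]), array([0.865, 0.007]), array([0.815, 0.022])]
[array([0.911, 0.257]), array([0.861, 0.247]), array([0.811, 0.238])]
pos [0.4617 0.2621 0.0352] ya 96.04 t 23.57 TURN 0.48 SHIFT [ -1.56 -15.21  -6.75]
```

Emit:
servo_tool(
  motion=[0.4,0,0,-0.3,0,0.4,0,0,-0.7,0,0.4,0,0,-0.95,0,0.4,0,0,-0.95,0,0.4,0,0,-0.95,0,0.4,0,0,-0.95,0,0.4,0,0,-0.95,0,0.4,0,0,-1,0.48],
)

```text
t: 24.23
position: [0.4595, 0.2611, 0.169]
eef_rot: [0.089, -3.139, 0.001]
wrist_force: [1.3, -1.0, -1.8]
finger_gap: 0.0504
finger_force: 52.5
```

Emit:
servo_tool(
  motion=[0.4,-0.1,-0.95,0,0,0.4,-0.1,-0.95,0,0,0.4,-0.1,-0.95,0,0,0.4,-0.1,-0.95,0,0,0.4,-0.1,-0.95,0,0,0.4,-0.1,-0.95,0,0,0.4,-0.1,-0.95,0,0,0.4,-0.1,-0.95,0,0,0.4,-0.1,-0.95,0,0,0.4,-0.1,-0.95,0,0,0.4,-0.1,-0.95,0,0,0.4,-0.1,-0.95,0,0,0.4,-0.1,-0.95,0,0,0.4,-0.1,-0.95,0,0,0.4,-0.1,-0.95,0,0,0.4,-0.1,-0.95,0,0,0.4,0,0,0,0,0.4,0,0,0,0,0.4,0,0,0,0],
)

```text
t: 25.82
position: [0.5092, -0.0398, 0.1683]
eef_rot: [0.089, -3.139, -0.001]
wrist_force: [1.0, 0.6, -2.5]
finger_gap: 0.0501
finger_force: 52.6
```

```bash
python3 shot.py w11; python3 -c "
from h import *
plan(.61,-.038,.17,93.3)"
```

```text
[ 0.5092 -0.0398  0.1683] 93.25 0.0500748166863752 [ 1.   0.6 -2.5] 25.8167
brass 53 [216.5  97.1] [ 0.4209 -0.0984]
brass 43 [284.7 268.6] [ 0.5818 -0.0275]
pos [ 0.5093 -0.0395  0.1684] ya 93.29 t 25.87 TURN -0.0 SHIFT [-5.03 -0.21 -0.08]
```

View pics/w11.png

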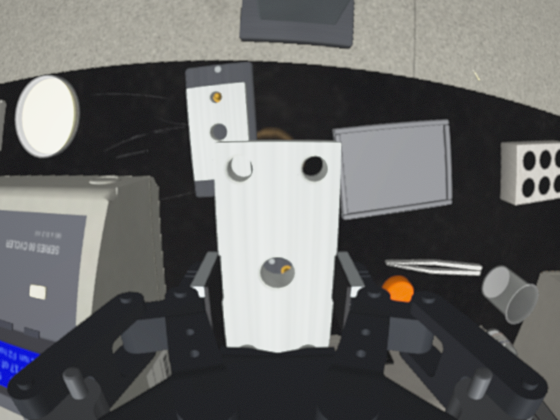

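The medium flange lies on plate 2, the beaker stands, and the insert sits at (540,175). The held long flange has its near holes at (240,166) and (314,167), with its bore at (277,271).

```bash
python3 - <<'E'
from h import *
import pickle
p,s=pickle.load(open('w11.pkl','rb'));z=s['position'][2]-.0052+.016
rot=R.from_rotvec(s['eef_rot']).inv()
im=cv2.imread('pics/w11.png');g=cv2.cvtColor(im,cv2.COLOR_BGR2GRAY)
for q in((240,166.5),(314,167),(277.5,271)): print(rot.apply(np.r_[plane(p,*q,z,True)-s['position'][:2],0]).round(4))
for q in((217,142),(340,142)): print('edge',rot.apply(np.r_[plane(p,*q,z,True)-s['position'][:2],0]).round(4))
print('tray',[plane(p,*q,.012,True).round(4) for q in((334,128),(448,120),(452,202),(343,218))])
E
```

```text
[ 0.0485 -0.0149  0.    ]
[0.0483 0.0153 0.0001]
[0.0019 0.0004 0.    ]
edge [ 0.0587 -0.0242  0.    ]
edge [0.0588 0.0259 0.0001]
tray [array([0.4431, 0.0094]), array([0.4213, 0.1266]), array([0.5048, 0.1442]), array([0.5283, 0.026 ])]
```

Emit:
servo_tool(
  motion=[0.4,-0.79,-0.04,0,0,0.4,-0.79,-0.04,0,0,0.4,-0.79,-0.04,0,0,0.4,-0.79,-0.04,0,0,0.4,-0.79,-0.04,0,0,0.4,-0.79,-0.04,0,0,0.4,-0.78,-0.04,0,0,0.4,-0.77,-0.04,0,0,0.4,0,0,0,0,0.4,0,0,0,0],
)

```text
t: 26.7
position: [0.6357, -0.0382, 0.1683]
eef_rot: [0.092, -3.139, -0.001]
wrist_force: [0.3, 0.1, -1.2]
finger_gap: 0.0502
finger_force: 52.6
```

Emit:
servo_tool(
  motion=[0.4,0,0,0.7,0,0.4,0,0,0.9,0,0.4,0,0,0.9,0,0.4,0,0,0.9,0,0.4,0,0,0.5,0,0.4,0,0,0,0,0.4,0,0,0,0,0.4,0,0,0,0],
)

```text
t: 27.37
position: [0.6363, -0.0394, 0.0916]
eef_rot: [-0.09, 3.139, -0.0]
wrist_force: [-0.7, -0.0, -2.1]
finger_gap: 0.05
finger_force: 52.6
```

```bash
python3 shot.py w12; python3 - <<'E'
from h import *
import pickle
p,s=pickle.load(open('w12.pkl','rb'))
im=cv2.imread('pics/w12.png');m=cv2.inRange(cv2.cvtColor(im,cv2.COLOR_BGR2HSV),(10,110,90),(28,255,255))
k,l,st,c=cv2.connectedComponentsWithStats(m)
rot=R.from_rotvec(s['eef_rot']).inv()
for i in range(1,k):
    if st[i,4]>8: print(st[i],c[i].round(1),rot.apply(np.r_[plane(p,*c[i],.0085,True)-s['position'][:2],0])[:2].round(4))
g=cv2.cvtColor(im,cv2.COLOR_BGR2GRAY).astype(int)
print('col277',g[110:160,277]);
for r in(136,138,140):
  q=np.where(g[r,180:380]>50)[0]+180;print(r,q[0],q[-1])
cv2.imwrite('pics/w12c.png',cv2.resize(im[110:360,190:365],None,fx=4.4,fy=2.4,interpolation=cv2.INTER_CUBIC))
E
```

```text
[ 0.6363 -0.0394  0.0916] 93.28 0.04997841567407217 [-0.7 -0.  -2.1] 27.3667
brass 14 [211.8   0.7] [ 0.4853 -0.0918]
brass 28 [316.4   2.4] [ 0.4839 -0.0215]
[209   0   7   3  14] [211.8   0.7] [ 0.1575 -0.0456]
[313   0   7   7  28] [316.4   2.4] [0.1549 0.0278]
[ 433  173   44   47 1613] [454.7 195.3] [0.0168 0.1405]
col277 [ 32  31  32  31  31  33  30  33  31  30  33  32  33  33  33  34  31  35
  54  76  96 127 167 189 195 195 196 194 191 175 150 163 216 232 233 232
 233 232 232 232 232 232 232 232 233 233 233 232 233 232]
136 233 324
138 233 324
140 219 336
```

```bash
cat > e4.py <<'E'
from h import *
import pickle,sys
n=sys.argv[1]
p,s=pickle.load(open(n+'.pkl','rb'));rot=R.from_rotvec(s['eef_rot']).inv()
im=cv2.imread(f'pics/{n}.png');g=cv2.cvtColor(im,cv2.COLOR_BGR2GRAY).astype(int)
f=lambda u,v,z:rot.apply(np.r_[plane(p,u,v,z,True)-s['position'][:2],0])[:2]
for c in(250,262,292,305):
    col=g[60:200,c];e=np.where((col[:-1]<50)&(col[1:]>=50))[0];r=60+e[-1]
    r=r+(50-g[r,c])/(g[r+1,c]-g[r,c]+1e-9)+.3;print('col',c,round(r,1),'edge',f(c,r,.008).round(4))
for r in range(int(r)+3,int(r)+14,2):
    q=np.where(g[r,180:380]>50)[0]+180;print(r,q[0],q[-1],f(q[0]-.5,r,.008).round(4),f(q[-1]+.5,r,.008).round(4))
E
python3 e4.py w12
```

```text
col 250 128.5 edge [ 0.0628 -0.0182]
col 262 128.3 edge [ 0.0628 -0.01  ]
col 292 128.2 edge [0.0629 0.0107]
col 305 128.2 edge [0.0629 0.0196]
131 234 323 [ 0.0612 -0.0297] [0.0613 0.0325]
133 233 324 [ 0.0598 -0.0304] [0.0599 0.0332]
135 233 324 [ 0.0584 -0.0304] [0.0585 0.0333]
137 233 324 [ 0.057  -0.0305] [0.0571 0.0333]
139 232 325 [ 0.0556 -0.0312] [0.0557 0.034 ]
141 214 340 [ 0.0546 -0.044 ] [0.0546 0.0447]
```

Emit:
servo_tool(
  motion=[0.4,-0.06,0.05,0.6,0,0.4,0,0,0.8,0,0.4,0,0,0.7,0,0.4,0,0,0.45,0,0.4,0,0,0,0,0.4,0,0,0,0,0.4,0,0,0,0],
)

```text
t: 28.0
position: [0.6374, -0.0384, 0.04]
eef_rot: [-0.09, 3.14, -0.0]
wrist_force: [0.2, 0.3, -1.6]
finger_gap: 0.0505
finger_force: 52.6
```

```bash
python3 shot.py w13; python3 e4.py w13; python3 - <<'E'
from h import *
import pickle
p,s=pickle.load(open('w13.pkl','rb'))
im=cv2.imread('pics/w13.png');m=cv2.inRange(cv2.cvtColor(im,cv2.COLOR_BGR2HSV),(10,80,60),(30,255,255))
k,l,st,c=cv2.connectedComponentsWithStats(m)
rot=R.from_rotvec(s['eef_rot']).inv()
for i in range(1,k):
    if st[i,4]>5 and 200<c[i][0]<350: print(st[i],c[i].round(1),[rot.apply(np.r_[plane(p,*c[i],z,True)-s['position'][:2],0])[:2].round(4) for z in(.0085,.02)])
cv2.imwrite('pics/w13c.png',cv2.resize(im[110:360,190:365],None,fx=4.4,fy=2.4,interpolation=cv2.INTER_CUBIC))
E
```

```text
[ 0.6374 -0.0384  0.04  ] 93.28 0.05054374446852323 [ 0.2  0.3 -1.6] 28.0
brass 111 [244.4 162.5] [ 0.5921 -0.0573]
brass 122 [309.7 162.3] [ 0.5901 -0.0242]
col 250 127.6 edge [ 0.0639 -0.0141]
col 262 127.4 edge [ 0.064  -0.0077]
col 292 127.3 edge [0.064  0.0082]
col 305 127.5 edge [0.064  0.0151]
130 220 334 [ 0.063  -0.0305] [0.063 0.031]
132 219 335 [ 0.0619 -0.0311] [0.0619 0.0316]
134 219 335 [ 0.0608 -0.0311] [0.0608 0.0316]
136 218 336 [ 0.0598 -0.0317] [0.0598 0.0322]
138 219 335 [ 0.0587 -0.0312] [0.0587 0.0317]
140 218 336 [ 0.0576 -0.0317] [0.0576 0.0323]
[244  14  41  10 250] [264.   18.2] [array([ 0.1244, -0.0066]), array([ 0.1205, -0.0062])]
[237 156  15  13 123] [244.3 162.3] [array([ 0.0453, -0.0173]), array([ 0.0466, -0.0162])]
[302 156  16  13 138] [309.5 162.3] [array([0.0453, 0.0177]), array([0.0467, 0.0166])]
```

View pics/w13c.png

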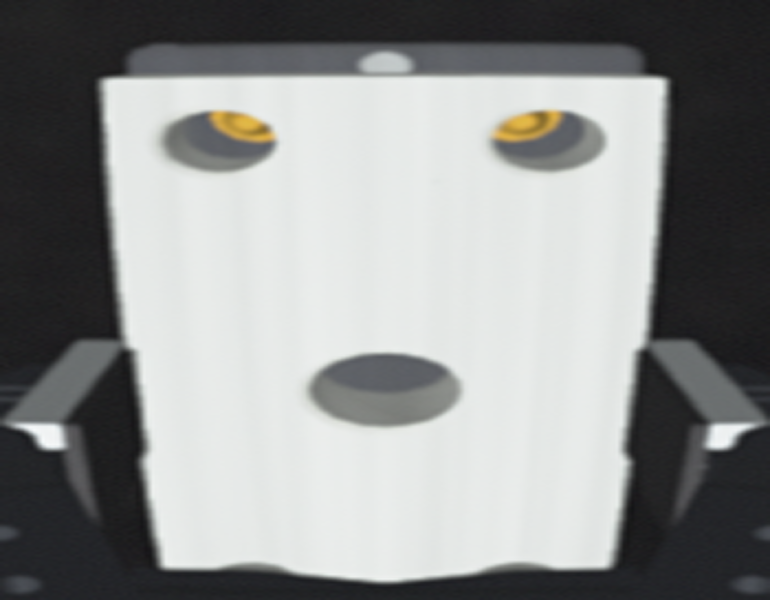

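Studs show symmetrically through the near holes, so the flange is aligned. Descending.

Emit:
servo_tool(
  motion=[0.4,0,0,0.4,0,0.4,0,0,0.25,0,0.4,0,0,0.2,0,0.4,0,0,0.15,0,0.4,0,0,0.1,0,0.4,0,0,0,0,0.4,0,0,0,0],
)

```text
t: 28.63
position: [0.6368, -0.0383, 0.0175]
eef_rot: [0.09, -3.14, -0.0]
wrist_force: [0.3, -0.2, -1.6]
finger_gap: 0.0506
finger_force: 52.6
```

Emit:
servo_tool(
  motion=[0.4,0,0,0.1,0,0.4,0,0,0.1,0,0.4,0,0,0.06,0,0.4,0,0,0,0,0.4,0,0,0,0],
)

```text
t: 29.05
position: [0.6372, -0.0383, 0.0133]
eef_rot: [-0.09, 3.14, -0.0]
wrist_force: [-2.0, -0.9, 4.4]
finger_gap: 0.0505
finger_force: 53.2
```

Emit:
servo_tool(
  motion=[0.4,0,0,0.05,0,0.4,0,0,0,0,0.65,0,0,0,0,0.65,0,0,0,0,0.65,0,0,0,0,0.65,0,0,-0.6,0,0.65,0,0,-1,0,0.65,0,0,-1,0,0.65,0,0,-1,0,0.65,0,0,-1,0,0.65,0,0,-1,0,0.65,0,0,-1,0,0.65,0,0,-1,0,0.65,0,0,0,0,0.65,0,0,0,0],
)

```text
t: 30.3
position: [0.6383, -0.0385, 0.1659]
eef_rot: [-0.09, 3.136, -0.001]
wrist_force: [0.1, -0.2, -0.5]
finger_gap: 0.0552
finger_force: 0.0
```

```bash
python3 shot.py w14; python3 - <<'E'
from h import *
import pickle
p,s=pickle.load(open('w14.pkl','rb'));im=cv2.imread('pics/w14.png')
b=(cv2.cvtColor(im,cv2.COLOR_BGR2GRAY)>180).astype(np.uint8)
t=proj(p,[.625,-.05,.024],True);k,l,st,c=cv2.connectedComponentsWithStats(b)
L=l[int(t[1]),int(t[0])];q=np.argwhere(l==L)[:,::-1]
w=np.array([plane(p,*a,.024,True) for a in q],np.float32)*1000;print(t,st[L],cv2.minAreaRect(w))
plan(.51,-.04,.17,93.3)
E
```

```text
[ 0.6383 -0.0385  0.1659] 93.28 0.0551871519516852 [ 0.1 -0.2 -0.5] 30.3
brass 42 [305.4  23.1] [ 0.4786 -0.0221]
brass 43 [227.6  24.4] [ 0.4829 -0.0911]
brass 78 [259.7 143. ] [ 0.5909 -0.0562]
brass 78 [294.6 143. ] [ 0.5891 -0.0253]
brass 25 [261.2 242.7] [ 0.6847 -0.0506]
brass 26 [293.8 242.7] [ 0.683  -0.0196]
brass 12 [149.2 372.2] [ 0.8748 -0.1878]
(np.float64(264.51146237359563), np.float64(182.14726778379116)) [ 248  128   60  128 6726] ((635.3896484375, -37.96712112426758), (117.769287109375, 52.532501220703125), 3.354405403137207)
pos [ 0.6371 -0.0383  0.1641] ya 93.28 t 30.35 TURN -0.0 SHIFT [ 6.35  0.28 -0.3 ]
```

Emit:
servo_tool(
  motion=[1,0.8,0.03,-0.04,0,1,0.8,0.03,-0.04,0,1,0.8,0.03,-0.04,0,1,0.8,0.03,-0.04,0,1,0.8,0.03,-0.04,0,1,0.8,0.03,-0.04,0,1,0.8,0.03,-0.04,0,1,0.75,0.03,-0.04,0],
)

```text
t: 31.02
position: [0.5075, -0.0406, 0.1679]
eef_rot: [0.09, -3.137, -0.001]
wrist_force: [0.3, 0.1, -0.2]
finger_gap: 0.0856
finger_force: 0.0
```

Emit:
servo_tool(
  motion=[1,0,0,0,1,1,0,0,0,1,1,0,0,0,1,1,0,0,0,1,1,0,0,0,1,1,0,0,0,1,1,0,0,0,1,1,0,0,0,1,1,0,0,0,1,1,0,0,0,1,1,0,0,0,1,1,0,0,0,1,1,0,0,0,1,1,0,0,0,1,1,0,0,0,0.9],
)

```text
t: 32.27
position: [0.5084, -0.0406, 0.1679]
eef_rot: [-2.067, -2.362, 0.003]
wrist_force: [0.0, -0.3, -0.3]
finger_gap: 0.0853
finger_force: 0.0
```

Emit:
servo_tool(
  motion=[1,0.9,-0.02,0,0,1,0.9,-0.02,0,0,1,0.9,-0.02,0,0,1,0.9,-0.02,0,0,1,0.9,-0.02,0,0,1,0.9,-0.02,0,0,1,0.9,-0.02,0,0,1,0.9,-0.02,0,0,1,0.9,-0.02,0,0,1,0.9,-0.02,0,0,1,0.9,-0.02,0,0,1,0.9,-0.02,0,0,1,0.9,-0.02,0,0,1,0.9,-0.02,0,0,1,0.9,-0.02,0,0,1,0.9,-0.02,0,0,1,0.9,-0.02,0,0,1,0,0,0,0,1,0,0,0,0,1,0,0,0,0],
)

```text
t: 33.93
position: [0.4603, 0.2606, 0.1686]
eef_rot: [-2.062, -2.369, 0.004]
wrist_force: [0.4, -0.2, 0.8]
finger_gap: 0.0853
finger_force: 0.0
```

```bash
python3 shot.py w15; cat > ins.py <<'E'
from h import *
import pickle,sys
p,s=pickle.load(open(sys.argv[1]+'.pkl','rb'));im=cv2.imread(f'pics/{sys.argv[1]}.png')
g=cv2.cvtColor(im,cv2.COLOR_BGR2GRAY)
b=(g>150).astype(np.uint8)*255
cs,h=cv2.findContours(b,cv2.RETR_CCOMP,cv2.CHAIN_APPROX_NONE)
t=proj(p,[.46,.26,.03],True);print('t',t);W=[]
for i,q in enumerate(cs):
    A=cv2.contourArea(q)
    if h[0][i][3]>=0 and A>100:
        M=cv2.moments(q);u,v=M['m10']/M['m00'],M['m01']/M['m00']
        if np.hypot(u-t[0],v-t[1])<90: w=plane(p,u,v,.03,True);W.append(w);print('well',A,round(u),round(v),w.round(4))
    elif A>2000 and cv2.pointPolygonTest(q,t,False)>=0:
        w=np.array([plane(p,*a[0],.03,True) for a in q],np.float32)*1000;print('outline',cv2.minAreaRect(w))
print('mean',np.mean(W,0),len(W)); plan(*np.mean(W,0),.02,8)
E
python3 ins.py w15
```

```text
[0.4603 0.2606 0.1686] 7.93 0.08527227950303408 [ 0.4 -0.2  0.8] 33.9333
brass 36 [336.4  26. ] [0.4922 0.4272]
brass 47 [301.2  46.7] [0.4634 0.4013]
brass 139 [373.9 335.6] [0.593  0.1176]
t (np.float64(275.3848315661045), np.float64(201.53199115318998))
outline ((457.3414306640625, 261.6201477050781), (66.05517578125, 95.26519775390625), 10.348690032958984)
well 458.5 258 230 [0.4477 0.231 ]
well 464.5 290 229 [0.4771 0.2364]
well 498.5 256 200 [0.4427 0.2586]
well 494.0 290 199 [0.4721 0.2639]
well 528.5 254 169 [0.4376 0.286 ]
well 538.0 288 168 [0.4671 0.2914]
mean [0.45738865 0.26121523] 6
pos [0.4605 0.2605 0.1689] ya 7.9 t 33.98 TURN -0.02 SHIFT [ 0.07 -0.13  7.44]
```

Emit:
servo_tool(
  motion=[1,0.07,-0.15,0.8,-0.43,1,0,0,0.9,0,1,0,0,0.9,0,1,0,0,0.9,0,1,0,0,0.9,0,1,0,0,0.9,0,1,0,0,0.9,0,1,0,0,0.8,0,1,0,0,0.6,0,1,0,0,0,0,1,0,0,0,0],
)

```text
t: 34.9
position: [0.4574, 0.2615, 0.0173]
eef_rot: [-2.012, -2.412, 0.003]
wrist_force: [0.2, -0.1, 0.5]
finger_gap: 0.0856
finger_force: 0.0
```

Emit:
servo_tool(
  motion=[0.6,0,0,0,0,0.6,0,0,0,0,0.6,0,0,0,0,0.6,0,0,0,0,0.6,0,0,0,0,0.6,0,0,0,0,0.6,0,0,0,0,0.6,0,0,0,0],
  force=80,
)

```text
t: 35.57
position: [0.4584, 0.2626, 0.02]
eef_rot: [2.011, 2.413, 0.002]
wrist_force: [-2.7, -1.6, 7.0]
finger_gap: 0.0627
finger_force: 85.1
```

```bash
python3 - <<'E'
from h import *
import pickle
p,s=pickle.load(open('w11.pkl','rb'));g=cv2.imread('pics/w11.png',0)
# tray region in w11
t=np.zeros_like(g);t[100:230,325:470]=((g[100:230,325:470]>80)*255)
t[:, :343][140:]=0
cs,_=cv2.findContours(t,cv2.RETR_EXTERNAL,cv2.CHAIN_APPROX_NONE);q=max(cs,key=cv2.contourArea)
w=np.array([plane(p,*a[0],.012,True) for a in q],np.float32)*1000;print(cv2.minAreaRect(w))
plan(.474,.076,.1,11.2)
E
```

```text
((475.28680419921875, 75.91854858398438), (88.64796447753906, 121.65058898925781), 11.231780052185059)
pos [0.4584 0.2626 0.02  ] ya 10.37 t 35.57 TURN -0.14 SHIFT [-9.3  -1.04 -4.01]
```

Emit:
servo_tool(
  motion=[0.6,0,0,-0.3,0,0.6,0,0,-0.6,0,0.6,0,0,-0.9,0,0.6,0,0,-0.9,0,0.6,0,0,-0.8,-0.14,0.6,0,0,0,0,0.6,0,0,0,0],
)

```text
t: 36.15
position: [0.4588, 0.2629, 0.0893]
eef_rot: [1.994, 2.426, 0.005]
wrist_force: [-0.4, -0.6, -7.7]
finger_gap: 0.0624
finger_force: 89.1
```

Emit:
servo_tool(
  motion=[0.6,-0.77,-0.083,0,0,0.6,-0.77,-0.083,0,0,0.6,-0.77,-0.083,0,0,0.6,-0.77,-0.083,0,0,0.6,-0.77,-0.083,0,0,0.6,-0.77,-0.083,0,0,0.6,-0.77,-0.083,0,0,0.6,-0.77,-0.083,0,0,0.6,-0.77,-0.083,0,0,0.6,-0.77,-0.083,0,0,0.6,-0.77,-0.083,0,0,0.6,-0.77,-0.083,0,0,0.6,0,0,0,0,0.6,0,0,0,0,0.6,0,0,0,0],
)

```text
t: 37.4
position: [0.4732, 0.0773, 0.0868]
eef_rot: [-1.994, -2.425, 0.002]
wrist_force: [0.4, -0.1, -5.7]
finger_gap: 0.0622
finger_force: 89.1
```

```bash
python3 shot.py w16; python3 - <<'E'
from h import *
import pickle
p,s=pickle.load(open('w16.pkl','rb'));im=cv2.imread('pics/w16.png');g=cv2.cvtColor(im,cv2.COLOR_BGR2GRAY)
plan(.475,.077,.025,11.2)
rot=R.from_rotvec(s['eef_rot']).inv()
cs,h=cv2.findContours((g>150).astype(np.uint8),cv2.RETR_CCOMP,cv2.CHAIN_APPROX_NONE)
for i,q in enumerate(cs):
    A=cv2.contourArea(q)
    if h[0][i][3]>=0 and A>150:
        M=cv2.moments(q);u,v=M['m10']/M['m00'],M['m01']/M['m00']
        print(A,round(u),round(v),rot.apply(np.r_[plane(p,u,v,s['position'][2]+.010,True)-s['position'][:2],0])[:2].round(4))
for q in ((277,c) for c in ()):pass
print(g[60:215:2,277])
for r in(110,125,140):print(r,np.where(np.abs(np.diff(g[r,150:410].astype(int)))>15)[0]+150)
E
```

```text
[0.4732 0.0773 0.0868] 11.13 0.06222722094565681 [ 0.4 -0.1 -5.7] 37.4
pos [0.4734 0.0776 0.0871] ya 11.17 t 37.45 TURN -0.01 SHIFT [-0.05  0.08  3.11]
1710.0 310 279 [-0.001   0.0165]
1702.0 244 279 [-0.001  -0.0133]
2110.5 312 221 [0.0268 0.0165]
2118.0 242 221 [ 0.0269 -0.0133]
715.0 437 157 [0.0559 0.0721]
[ 37  33  33  34  37  34  36  34  36  35  36  33  35  32  34  36  34  37
  40  35  36  37  34  34  34  35  38  34  37  37  36  37  38  37  35  37
  37  36  80 152 187 186 168 191 192 192 191 193 193 193 194 194 195 180
 128 130 137 140 183 232 234 234 234 233 232 232 234 233 233 233 234 234
 234 234 234 234 234 234]
110 [168 169]
125 [166 167]
140 [163 164 165 211 212 213 214 218 219 220 221 334 335 336 337 341 342 343]
```

```bash
python3 - <<'E'
from h import *
import pickle
p,s=pickle.load(open('w16.pkl','rb'));rot=R.from_rotvec(s['eef_rot']).inv()
f=lambda u,v,z:rot.apply(np.r_[plane(p,u,v,z,True)-s['position'][:2],0])[:2].round(4)
print(f(277,136,.012),f(212.5,140,.012),f(342,140,.012),f(277,142,.012))
E
```

```text
[0.0596 0.0013] [ 0.0575 -0.042 ] [0.0576 0.045 ] [0.0556 0.0013]
```

Emit:
servo_tool(
  motion=[0.6,0,0,0.6,0,0.6,0,0,0.8,0,0.6,0,0,0.7,0,0.6,0,0,0.4,0,0.6,0,0,0.25,0,0.6,0,0,0.15,0,0.6,0,0,0.12,0,0.6,0,0,0,0,0.6,0,0,0,0],
)

```text
t: 38.2
position: [0.4747, 0.0773, 0.028]
eef_rot: [1.994, 2.427, 0.001]
wrist_force: [0.5, 0.8, -5.0]
finger_gap: 0.0624
finger_force: 89.1
```

Emit:
servo_tool(
  motion=[0.6,0,0,0.08,0,0.6,0,0,0.08,0,0.6,0,0,0.05,0,0.6,0,0,0,0,0.6,0,0,0,0],
)

```text
t: 38.62
position: [0.475, 0.0773, 0.025]
eef_rot: [1.994, 2.426, 0.001]
wrist_force: [-3.6, -0.6, 5.7]
finger_gap: 0.0625
finger_force: 90.7
```

Contact at the expected height. Releasing, rising and checking.

Emit:
servo_tool(
  motion=[0.85,0,0,0,0,0.85,0,0,0,0,1,0,0,0,0,1,0,0,0,0,1,0,0,-0.4,0,1,0,0,-1,0,1,0,0,-1,0,1,0,0,-1,0,1,0,0,-1,0,1,0,0,-1,0,1,0,0,-1,0,1,0,0,-1,0,1,0,0,-1,0,1,0,0,0,0,1,0,0,0,0],
)

```text
t: 39.87
position: [0.4753, 0.0773, 0.1932]
eef_rot: [1.993, 2.425, 0.004]
wrist_force: [-0.4, -0.0, 0.6]
finger_gap: 0.085
finger_force: 0.0
```

```bash
python3 shot.py w17; sed -i 's/\[.46,.26,.03\]/[.475,.076,.035]/;s/\.03,True/.035,True/g' ins.py; python3 ins.py w17; python3 - <<'E'
from h import *
from cell import cams
a=cams.read_camera('top')[:,:,::-1]; b=cams.read_camera('scene')[:,:,::-1]
a=a[130:290,130:430];b=b[170:380,130:430]
cv2.imwrite('pics/fin.png',np.vstack([cv2.resize(a,(600,320),interpolation=cv2.INTER_CUBIC)[:270],cv2.resize(b,(600,420))[:330]]))
E
```

```text
[0.4753 0.0773 0.1932] 11.17 0.08499466710333624 [-0.4 -0.   0.6] 39.8667
brass 22 [256.9 271.3] [ 0.4729 -0.0114]
brass 9 [355.1 298.8] [ 0.5893 -0.0261]
t (np.float64(274.19693976094464), np.float64(197.4152711967473))
outline ((474.51751708984375, 81.90300750732422), (79.57264709472656, 108.56627655029297), 11.206269264221191)
well 419.5 292 225 [0.4969 0.052 ]
well 422.5 261 225 [0.4677 0.0463]
well 447.5 292 197 [0.4917 0.0794]
well 451.0 261 197 [0.4623 0.0736]
well 472.5 292 168 [0.4862 0.1069]
well 470.0 260 168 [0.4568 0.1011]
well 132.0 276 146 [0.4673 0.124 ]
mean [0.47553814 0.08334145] 7
pos [0.4742 0.0772 0.1916] ya 11.17 t 39.92 TURN 0.55 SHIFT [0.3  0.1  8.58]
```

View pics/fin.png

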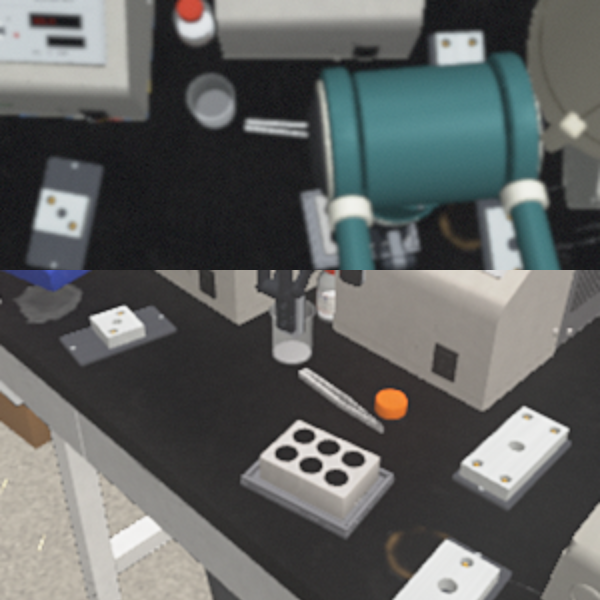

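All three flanges look flat on their plates, the insert lies in the tray and the beaker stands upright. Handing in.

```bash
python3 -c "
from cell import job
print(job.hand_in())"
```

```text
the job is handed in; nothing more can be done
None
```

The job is handed in at about 40 s of the 131 s limit (no verdict returned): in the last pictures each flange lies on its matching stud plate, the insert is in its tray, and the beaker is upright.

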